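# Wipe the glass reference bar and hold it up for viewing

### The job

Draw the amber glass reference bar out of its grey holder, then, with the bar upright, press one broad face into the sprung felt wiper pad and stroke the bar upward, from its foot near the pad's lower edge to its foot near the upper edge; turn it a quarter turn and wipe a narrow side in the same way. Then carry it over the black viewing tile, tip it to lean about 45 degrees from upright (any direction, foot end lower) and finish holding it there in the gripper, still, with its foot at least 10 cm above the worktop. Leave the bottle, beaker, dropper bottle, label roll and marker where they are.

Things in the scene. Friction and masses are not known exactly. Their poses are not given: they have to be found in the camera images.
- bar: Reference bar, 110 mm long, 90 g: amber glass blade 12 (x) by 24 (y) by 75 mm long, topped by a black head 20 (x) by 30 (y) by 35 mm, where to grip. Origin at the centre of its foot, z along the bar to the head; broad faces look along +x and -x, narrow sides along +y and -y. Starts upright in the holder's well, foot 10 mm above the worktop, head from 85 to 120 mm
- bar_middle (a point): point on the bar's long axis, 55 mm from the foot, halfway along it
- bar_head (a point): centre of the bar's black head, 92.5 mm from the foot: where to grip
- holder: grey block 60 x 76 mm, 55 mm high, on a black foot plate 84 x 100 mm, fixed to the worktop; origin under its centre, z up, axes parallel to those of the bar in it. One rectangular well in the middle of its top, 15 mm (x) by 27 mm (y), 45 mm deep: draw the bar straight up at least 45 mm
- wiper: blue angle stand, fixed to the worktop, foot 90 x 110 mm, upright plate 92 mm high, that carries the felt pad on its front. Origin on the worktop straight below the resting pad's front face; +x is the direction in which the pad is pressed (level, away from the robot give or take its yaw), y along the pad's width, z up
- pad_face (a point): centre of the front face of the grey felt pad, 60 mm above the worktop; moves with the pad, axes as those of the wiper. The felt is 84 mm wide (y) and 60 mm high, from 30 to 90 mm above the worktop; it faces -x, towards the robot, and nothing of the stand is in front of it
- wiper_pad (a joint): how far the felt pad is pressed back along the wiper's +x, m: 0 at rest, 0.015 at the stop; a spring of 250 N/m pushes it out again. 5 to 8 mm is a good wiping pressure (less than about 3 mm does not count)
- tile: matt black square viewing tile, 120 x 120 mm, 10 mm high, fixed flat on the worktop; origin under its centre, z up
- cream_colorimeter: cream instrument box to the right, never moves, 320 mm (x) by 450 mm (y), 166 mm tall; origin under its centre, front towards the robot. An obstacle for the gripper's body beside the holder: pass it high
- bottle: bystander: brown reagent bottle with black cap, 36 mm across, 75 mm tall, origin under its centre
- beaker: bystander: clear beaker, 58 mm across, 71 mm tall, origin under its centre
- dropper_bottle: bystander: small brown dropper bottle with black teat, 30 mm across, 94 mm tall, origin under its centre
- label_roll: bystander: white roll of label tape lying flat, 59 mm across, 19 mm high, origin under its centre
- marker: bystander: red and white felt marker lying flat, 138 mm long (its y), 16 mm thick, origin under its centre
Mind the look-alikes: they are no part of the job. Of the things that look like the bar, the larger one is meant.

How it is judged (in metres and radians):
On the way, in this order (a step that is already met when the one before it is completed fails the run):
1. the bar is drawn clear of its holder, held in the fingers (z of bar in the frame of holder above 0.058 m and contact force between bar and the fingers above 1 N), for 0.1 s.
2. a broad face presses the felt pad back at least 2.5 mm, bar upright, foot at least 8 mm below the pad's centre (value of joint wiper_pad above 0.0025 m and contact force between bar and wiper above 0.2 N and angle between the x axis of bar and the x axis of wiper, either way round below 0.22 rad and angle between bar's own z axis and vertical below 0.22 rad and contact force between bar and the fingers above 1 N and z of bar in the frame of pad_face below -0.008 m), for 0.05 s.
3. the broad face, still pressed, has been stroked upward: foot at least 8 mm above the pad's centre (value of joint wiper_pad above 0.0025 m and contact force between bar and wiper above 0.2 N and angle between the x axis of bar and the x axis of wiper, either way round below 0.22 rad and angle between bar's own z axis and vertical below 0.22 rad and contact force between bar and the fingers above 1 N and z of bar in the frame of pad_face above 0.008 m), for 0.05 s.
4. a narrow side presses the felt pad back at least 2.5 mm, bar upright, foot at least 8 mm below the pad's centre (value of joint wiper_pad above 0.0025 m and contact force between bar and wiper above 0.2 N and angle between the y axis of bar and the x axis of wiper, either way round below 0.22 rad and angle between bar's own z axis and vertical below 0.22 rad and contact force between bar and the fingers above 1 N and z of bar in the frame of pad_face below -0.008 m), for 0.05 s.
5. the narrow side, still pressed, has been stroked upward: foot at least 8 mm above the pad's centre (value of joint wiper_pad above 0.0025 m and contact force between bar and wiper above 0.2 N and angle between the y axis of bar and the x axis of wiper, either way round below 0.22 rad and angle between bar's own z axis and vertical below 0.22 rad and contact force between bar and the fingers above 1 N and z of bar in the frame of pad_face above 0.008 m), for 0.05 s.
At the end, for the whole second after the job is handed in: Bar held still in the fingers, foot 90 mm or more above the worktop, 30 to 60 degrees from upright with the head higher, its middle within 70 mm in plan of the tile's centre, touching no wiper, holder or tile; bystanders within 30 mm of their starts, bottles and beaker upright (contact force between bar and the fingers above 1 N and height (world z) of bar above 0.09 m and angle between bar's own z axis and vertical between 0.52 and 1.05 rad and horizontal distance between bar_middle and tile below 0.07 m and linear speed of bar below 0.03 m/s and angular speed of bar below 0.3 rad/s and contact force between bar and wiper below 0.1 N and contact force between bar and holder below 0.1 N and contact force between bar and tile below 0.1 N and distance of each of bottle, beaker, dropper_bottle, label_roll, marker from where it was at the start of the episode below 0.03 m and angle between each of bottle, beaker, dropper_bottle's own z axis and vertical below 0.3 rad); the arm keeps its last pose, push and grip.
It fails at once if the bottle, beaker or dropper bottle is tipped over, or a bystander is pushed more than 30 mm (angle between any of bottle, beaker, dropper_bottle's own z axis and vertical above 0.5 rad or distance of any of bottle, beaker, dropper_bottle, label_roll, marker from where it was at the start of the episode above 0.03 m).
It also fails if it takes over 58 s, if anything falls off the work surface, if the arm or the gripper's body presses on something with over 40 N, if the wrist force passes 120 N, or if a joint passes its speed limit or range.

### The arm

A 6-joint arm with a two-finger parallel gripper is mounted at the origin on a cart in front of the work surface, level with it; the furniture and walls round the work are solid. World frame = base frame: x ahead of the robot, y to its left, z up, the work surface at z = 0. Lengths are in m, angles in degrees, forces in N, time in s.
With the tool pointing down it reaches from about 0.4 to 0.825 m from the base axis. Payload 7 kg.
Tool frame: the origin (TCP) lies midway between the tips of the shut fingers; the grasp point (between the pads) lies 19 mm behind it; z points along the fingers, y is the line along which they close (so a half turn about z gives the same grasp; the last joint's range is limited). The gripper opens to 88 mm and grips with 3 to 60 N. Pads are 19 mm wide; open, the fingers measure 130 mm over their backs; the gripper's body (78 mm by 193 mm) begins 47 mm behind the grasp point.
Start: joints at [-59.696, 20.546, 0.682, 0, -70.136, -16.507], TCP at [0.161, -0.656, 0.227] pointing down, gripper open.
Joint ranges: [-176.03, 176.03], [-82.01, 121.73], [-58.28, 71.71], [-173.87, 95.51], [-174.79, -0.11], [-173.66, 173.66]. Speed limits (degrees/s): [136.94, 136.94, 172.46, 180, 180, 180].

### API

Orientations are given as [roll, pitch, yaw] about the fixed x, y, z axes, in that order (R = Rz(yaw) Ry(pitch) Rx(roll)).
In Python, from plant import r gives the robot as it stands.
- The arm moves only by the tool carry_out, never from a script. Its argument "deltas" is a list of rows, each a list of 3 entries, a list of its own where there are three numbers: the opening, from 0 (shut) to 1 (fully open), then the shift along the tool's x, y, z in mm, then the turn, a rotation vector about the tool's x, y, z in rad. In form: [[gripper, [tx, ty, tz], [rx, ry, rz]], ...]. A call has 1 to 12 rows; each row is the pose to reach, as a shift and turn from the pose commanded when the call began, along the tool's axes at that moment; what a row does not reach only later rows make up. A row lasts 1/10 s, in which the tool goes at most 50 mm and 8.59 degrees, less where a joint would pass 70% of its speed; a pose out of reach is approached as far as the arm can. A call with a gripper value outside its range is refused whole. The fingers move at their own pace and stop on an object; "squeeze" is the grip in N (left out, the last holds). Time passes only in rows, so rows that repeat a pose let the fingers close. It gives the time, the measured TCP pose, the force, the opening and the grip force at its end, in the units of the state.
- r.get_state(): the state, without advancing time (a new reading comes with each control period).
- r.capture(name): name is "scene" or "top" or "wrist"; returns (picture, depth): 384x512x3 uint8, red, green, blue; 384x512 float32, m along the optical axis (not along the pixel's ray), 0 where there is no reading.
- r.get_calibration(name): a dict with "fov_y" (degrees; the focal length in pixels is half the picture's height over the tangent of half this angle, whatever the lens; pixels are square), "cx", "cy" (the principal point, pixels), "view" (4x4, takes a point from world to camera coordinates). Camera axes: x right, y down, z forward; pixel columns grow to the right and rows downward; lengths in m; the calibration is good to about 2 mm. A picture is of the moment at which its call begins: read the wrist's pose just before it. get_calibration takes no time and is no camera call; for the wrist camera it gives the pose at the moment of the call.
- r.close_job(): hands the job in; it is judged then, once.
The state is a dict: "time_s": time; "joints": joint angles; "qd": joint speeds; "joint_torque": joint torques, N m; "tcp_pos": TCP position; "eef_rot": TCP orientation; "contact_force": force on the tool from outside, world axes, zero at the start; "moment": the same for the moment, N m; "gripper_width": finger opening in m; "gripper_force": force on a finger pad.
Only numpy, scipy, OpenCV 4.12 (cv2) and the standard library are available. Lean on these libraries where they do the work, as an engineer would, in place of code of your own. Each camera call takes 0.05 s, during which the arm holds its last target. There are 200 camera calls.

## Working session

There is one attempt and no reset: what is moved stays moved. The work goes in short steps, Python scripts to look and compute and a tool call to move; the robot and the scene stay as the last step left them, time stands still between calls to the robot, and variables do not carry over. Pictures are saved under pics/ and viewed, at most 13 in all, crops included, and the job is handed in when it is done.

Besides the shell and the picture viewer there is one more tool, called after "Emit:" by a JSON object that holds its "api" and its "payload", one argument or row to a line. carry_out: Moves the arm, as the interface text tells. Its arguments: {"type":"object","properties":{"deltas":{"type":"array"},"squeeze":{"type":"number"}},"required":["deltas"]}

```bash
mkdir -p pics; cat > h.py <<'E'
import numpy as np,cv2
from plant import r
def cam(n):
    c=r.get_calibration(n); f=192/np.tan(np.radians(c['fov_y'])/2)
    return f,c['cx'],c['cy'],np.array(c['view'])
def ray(c,u,v):
    f,cx,cy,V=c; d=V[:3,:3].T@np.array([(u-cx)/f,(v-cy)/f,1]); return -V[:3,:3].T@V[:3,3],d
def onz(c,u,v,z):
    o,d=ray(c,u,v); return o+d*(z-o[2])/d[2]
def pts(c,D):
    f,cx,cy,V=c; v,u=np.mgrid[:384,:512]; P=np.stack([(u-cx)/f*D,(v-cy)/f*D,D],-1)
    return (P-V[:3,3])@V[:3,:3]
def grab(n):
    c=cam(n); im,D=r.capture(n); np.savez('pics/'+n+'.npz',im=im,D=D); return c,im,D
E
python3 - <<'E'
from h import *
s=r.get_state();print(s)
ims=[]
for n in ['scene','top','wrist']:
    c,im,D=grab(n);ims.append(im[:,:,::-1]);print(n,c[:3],-c[3][:3,:3].T@c[3][:3,3])
    cv2.imwrite(f'pics/{n}0.png',im[:,:,::-1])
a=np.hstack(ims[:2]);cv2.imwrite('pics/top0b.png',cv2.resize(ims[1],(800,600)));cv2.imwrite('pics/scene0b.png',cv2.resize(ims[0],(800,600)))
E
```

```text
{'time_s': 0.0, 'joints': array([-5.96985429e+01,  2.05904404e+01,  6.34211660e-01, -2.15190121e-02,
       -7.01363892e+01, -1.65074992e+01]), 'qd': array([-0.02688095,  0.01708796, -0.02034564,  0.01849044,  0.01876309,
       -0.02474118]), 'joint_torque': array([ 4.61365380e-04, -5.82717669e+01,  2.93075502e+01,  6.99775457e+00,
        7.14180715e-03, -1.42519734e-04]), 'tcp_pos': array([ 0.16081112, -0.65505553,  0.22563285]), 'eef_rot': array([ 1.79905451e+02, -6.92372371e-03, -1.66213365e+02]), 'contact_force': array([0.28703447, 0.0856354 , 0.47350437]), 'moment': array([ 0.02228927, -0.02971777, -0.00469026]), 'gripper_force': 0.0, 'gripper_width': 0.08747652654143236}
scene (np.float64(448.7178423918461), 257.71388329950906, 189.01254341758545) [-0.16075297  0.67046798  0.77335753]
top (np.float64(445.3532694877875), 249.6484385408937, 193.04417584476087) [0.38880154 0.01335147 1.28514106]
wrist (np.float64(274.46985990950725), 257.2237098254447, 190.715136776313) [ 0.09690865 -0.67059848  0.38458163]
```

View pics/top0b.png

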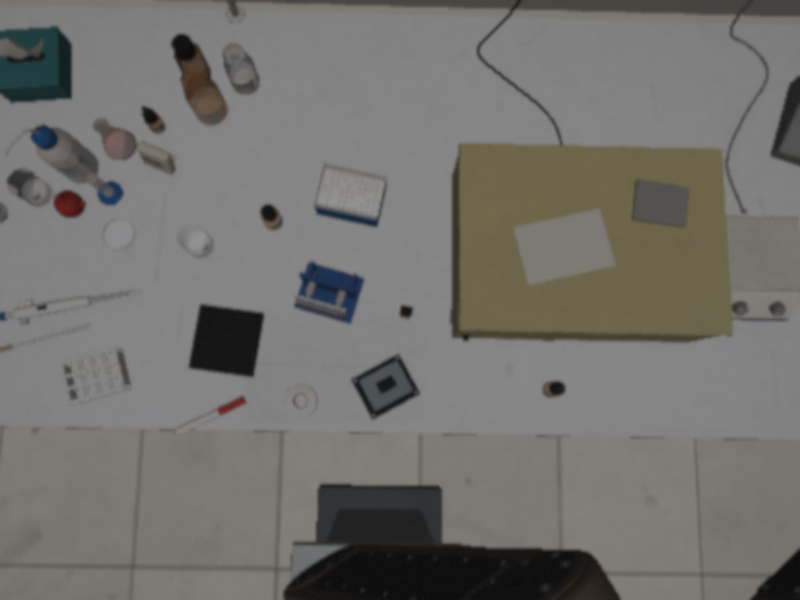

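View pics/scene0b.png

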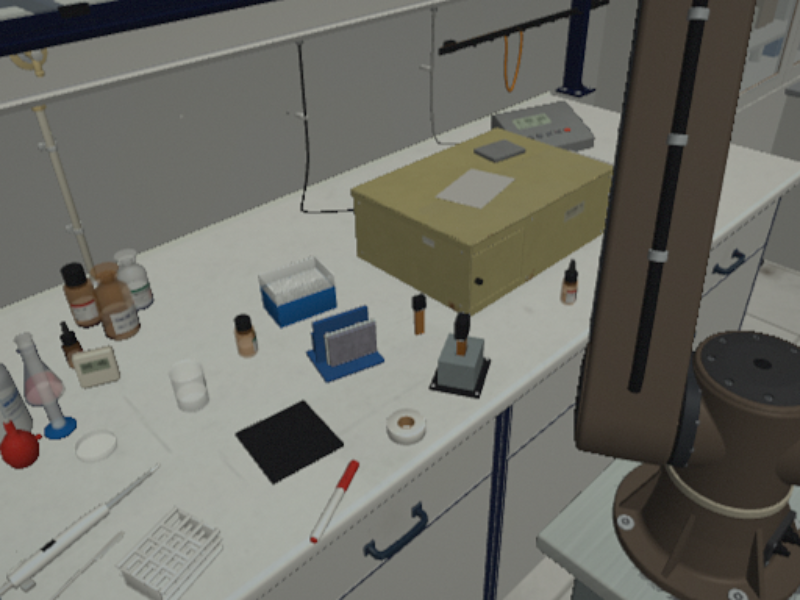

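The top view (800 px) shows two candidates for the bar: A, the black head at (387,384) in the grey holder, and B, a smaller free-standing vial-like bar at (406,311). A is larger and stands in the grey holder, so it fits the description. The wiper is at (330,292), tile at (227,340), roll at (301,400), marker at (212,414), bottle at (271,216), beaker at (196,240) and dropper at (555,388).

I'll confirm A in a crop and measure.

```bash
python3 - <<'E'
from h import *
res={}
for n in ['top','scene']:
    z=np.load(f'pics/{n}.npz');im,D=z['im'],z['D'];c=cam(n);P=pts(c,D);g=im.astype(int)
    X,Y,Z=P[...,0],P[...,1],P[...,2]
    dark=(g.max(2)<60)
    # table height
    t=(g.min(2)>130)&(X>.35)&(X<.8)&(abs(Y)<.5)&(abs(Z)<.02)
    print(n,'table z',np.median(Z[t]),t.sum())
    def rep(name,m):
        if m.sum()<4: print(name,'few',m.sum());return
        p=P[m];print(name,m.sum(),'med',p.mean(0).round(4),np.median(p,0).round(4),'zmax',np.percentile(p[:,2],95).round(4))
    near=lambda x,y,d:(abs(X-x)<d)&(abs(Y-y)<d)
    # tile
    m=dark&(Z<.03)&(X>.3)&(Y>.2)&(Y<.5)
    k,l,st,ce=cv2.connectedComponentsWithStats(m.astype(np.uint8))
    b=1+np.argmax(st[1:,4]);m=l==b;rep('tile',m);q=cv2.minAreaRect(np.argwhere(m)[:,::-1].astype(np.float32))
    for u,v in cv2.boxPoints(q):print('  tile corner',onz(c,u,v,.01).round(4))
    # high dark points: bar heads
    m=dark&(Z>.06)&(Z<.14)&(X>.35)&(X<.7)&(Y<.1)&(Y>-.35)
    k,l,st,ce=cv2.connectedComponentsWithStats(m.astype(np.uint8))
    for i in range(1,k):
        if st[i,4]>8: rep(f'darkhigh {ce[i].round(1)} {st[i,:4]}',l==i)
    blue=(g[...,2]>g[...,0]+40)&(X<.65)&(X>.35)&(Y<.3)&(Y>0)&(Z<.15)
    rep('blue',blue);rep('blue hi',blue&(Z>.08))
c=cam('top');z=np.load('pics/top.npz');cv2.imwrite('pics/tc.png',cv2.resize(z['im'][160:280,180:290,::-1],None,fx=5,fy=5,interpolation=cv2.INTER_CUBIC))
z=np.load('pics/scene.npz');cv2.imwrite('pics/sc.png',cv2.resize(z['im'][180:260,185:325,::-1],None,fx=5.7,fy=5.7,interpolation=cv2.INTER_CUBIC))
E
```

```text
top table z -0.0004913221646089603 28873
tile 1623 med [0.5081 0.292  0.0094] [0.5076 0.2918 0.0094] zmax 0.0134
  tile corner [0.4585 0.3553 0.01  ]
  tile corner [0.5729 0.346  0.01  ]
  tile corner [0.5583 0.2279 0.01  ]
  tile corner [0.4441 0.2388 0.01  ]
darkhigh [291.4 178.2] [290 148   3  66] 115 med [ 0.616  -0.1193  0.0931] [ 0.6161 -0.1196  0.0835] zmax 0.1278
darkhigh [213.6 184.1] [211 183   6   3] 9 med [0.5978 0.0932 0.0775] [0.5978 0.0929 0.0787] zmax 0.0864
darkhigh [224.1 187.2] [222 186   5   3] 9 med [0.5902 0.0641 0.0742] [0.5899 0.0641 0.072 ] zmax 0.0862
darkhigh [259.4 198.7] [257 196   6   6] 33 med [ 0.5595 -0.0333  0.079 ] [ 0.559  -0.0323  0.0792] zmax 0.0828
darkhigh [297.8 214.8] [296 214   5   3] 12 med [ 0.5162 -0.1375  0.0896] [ 0.5157 -0.1376  0.0903] zmax 0.0927
darkhigh [246.7 245.9] [241 241  13  11] 85 med [ 4.294e-01 -4.000e-04  1.192e-01] [ 0.4291 -0.0012  0.1193] zmax 0.1227
darkhigh [356.2 248.3] [352 245   9   8] 54 med [ 0.4298 -0.2982  0.0735] [ 0.43   -0.2982  0.0685] zmax 0.0934
blue 446 med [0.6088 0.0972 0.0248] [0.6078 0.0993 0.0088] 
[... 236 characters left out ...]
]
  tile corner [0.5634 0.2008 0.01  ]
  tile corner [0.4379 0.2432 0.01  ]
  tile corner [0.4538 0.3719 0.01  ]
darkhigh [365.4 173.4] [362 167   8  12] 57 med [ 0.4257 -0.2974  0.0723] [ 0.4257 -0.2973  0.0685] zmax 0.0884
darkhigh [306.1 179.7] [304 178   5   4] 16 med [ 0.5108 -0.1352  0.088 ] [ 0.5111 -0.1349  0.0879] zmax 0.0918
darkhigh [267.6 193. ] [264 188   9  10] 67 med [ 0.5566 -0.0302  0.0731] [ 0.5554 -0.0302  0.0751] zmax 0.0813
darkhigh [295.3 208.4] [291 200  10  18] 144 med [0.4235 0.0055 0.1097] [0.4232 0.0088 0.1123] zmax 0.1212
blue 787 med [0.5928 0.1205 0.0413] [0.5975 0.126  0.0273] zmax 0.0911
blue hi 178 med [0.6028 0.1075 0.0875] [0.603  0.1073 0.0881] zmax 0.0929
```

View pics/tc.png

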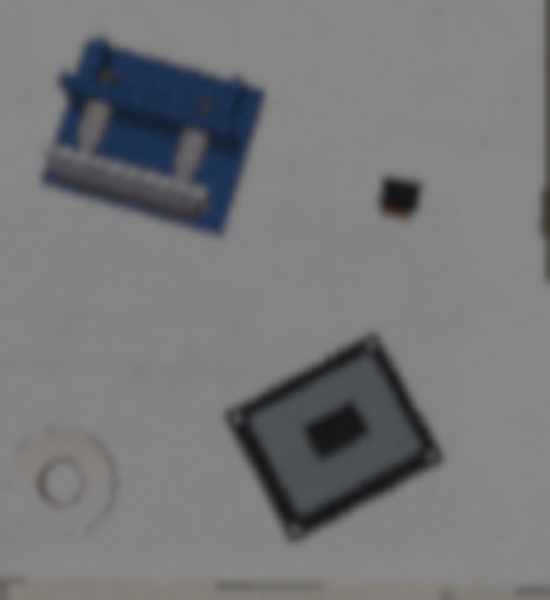

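View pics/sc.png

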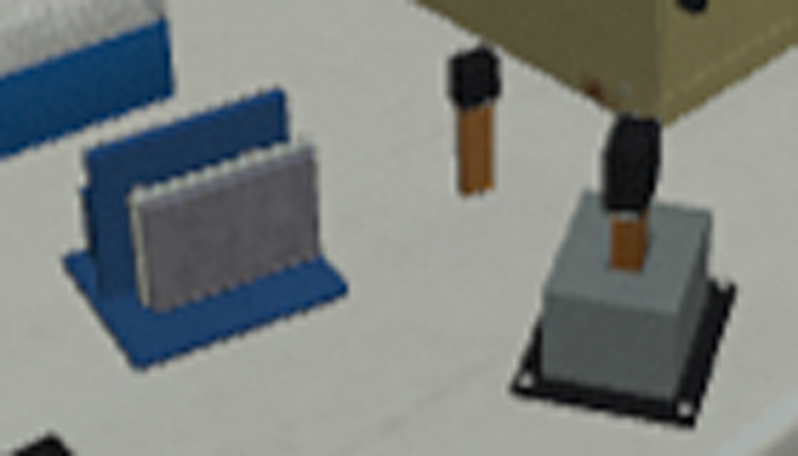

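Both crops confirm A, the larger bar in the grey holder. The smaller look-alike B stands alone at crop (400,197). From the crops, the holder yaw is about 28° and the wiper yaw about -14.5°. I'll move above the holder for a close wrist view.

Emit:
{"api": "carry_out", "payload": {
  "deltas": [
    [1,[-40,43,-10],[0,0,-0.15]],
    [1,[-80,86,-20],[0,0,-0.3]],
    [1,[-120,129,-30],[0,0,-0.45]],
    [1,[-160,172,-34],[0,0,-0.6]],
    [1,[-198,214,-34],[0,0,-0.75]],
    [1,[-237,256,-34],[0,0,-0.9]],
    [1,[-260,299,-34],[0,0,-1.05]],
    [1,[-283,342,-34],[0,0,-1.2]],
    [1,[-306,385,-34],[0,0,-1.35]],
    [1,[-329,428,-34],[0,0,-1.5]],
    [1,[-352,471,-34],[0,0,-1.65]],
    [1,[-375,500,-34],[0,0,-1.82]]
  ]
}}

```text
time_s: 1.35
tcp_pos: [0.3954, -0.1076, 0.2609]
eef_rot: [-179.9, -0.0, -62.7]
contact_force: [1.6, -0.2, -0.2]
gripper_width: 0.0872
gripper_force: 0.0
```

```bash
python3 - <<'E'
from h import *
s=r.get_state();print(s['time_s'],s['tcp_pos'],s['eef_rot'],s['joints'])
c,im,D=grab('wrist')
np.savez('pics/w1.npz',im=im,D=D,V=c[3]);cv2.imwrite('pics/w1.png',cv2.resize(im[:,:,::-1],(800,600)))
P=pts(c,D);g=im.astype(int)
print('table',np.median(P[...,2][(g.min(2)>110)&(abs(P[...,2])<.02)]))
E
```

```text
1.35 [ 0.3953939  -0.10756366  0.26092062] [-1.79930008e+02 -1.16163673e-02 -6.27134483e+01] [ 1.26841492e+01 -7.12518464e+00 -2.68900472e+01 -6.80847155e-03
 -7.01644778e+01  1.46047159e+01]
table 0.0006646190931625879
```

View pics/w1.png

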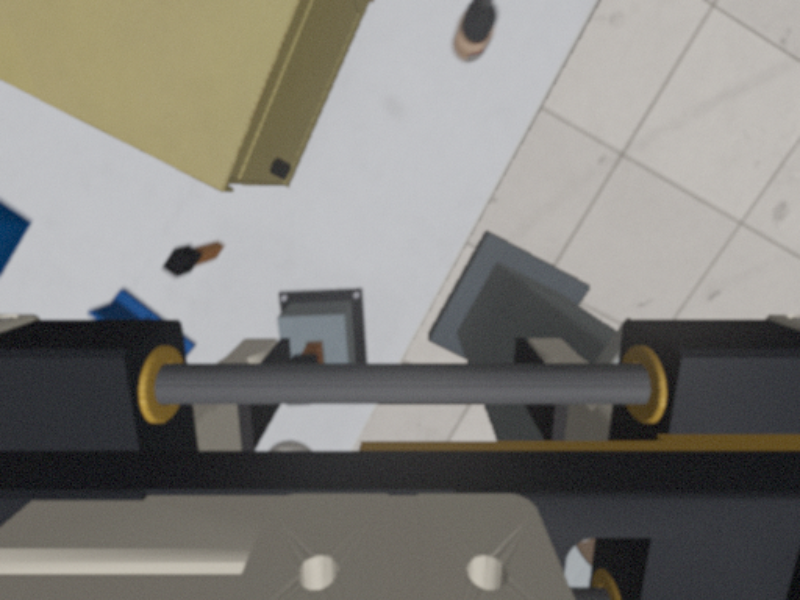

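The gripper blocks the holder (800 px picture, about (320,335)). I'll shift so the camera sees the holder and the wiper.

Emit:
{"api": "carry_out", "payload": {
  "deltas": [
    [1,[-38,-25,-10],[0,0,0]],
    [1,[-76,-50,-20],[0,0,0]],
    [1,[-114,-75,-30],[0,0,0]],
    [1,[-152,-100,-40],[0,0,0]],
    [1,[-190,-127,-40],[0,0,0]],
    [1,[-190,-127,-40],[0,0,0]],
    [1,[-190,-127,-40],[0,0,0]],
    [1,[-190,-127,-40],[0,0,0]]
  ]
}}

```text
time_s: 2.2
tcp_pos: [0.4226, 0.1168, 0.3003]
eef_rot: [180.0, -0.0, -63.1]
contact_force: [-0.0, -0.0, 0.2]
gripper_width: 0.0878
gripper_force: 0.0
```

```bash
python3 - <<'E'
from h import *
s=r.get_state();print(s['time_s'],s['tcp_pos'],s['eef_rot'],s['joints'])
c,im,D=grab('wrist')
np.savez('pics/w2.npz',im=im,D=D,V=c[3]);cv2.imwrite('pics/w2.png',cv2.resize(im[:,:,::-1],(800,600)))
E
```

```text
2.2 [0.42262527 0.1167561  0.30030711] [ 1.79959359e+02 -7.79297608e-03 -6.30817557e+01] [ 4.13819431e+01 -5.08516116e+00 -2.00451042e+01 -2.69561701e-03
 -7.50813562e+01 -1.44630066e+01]
```

View pics/w2.png

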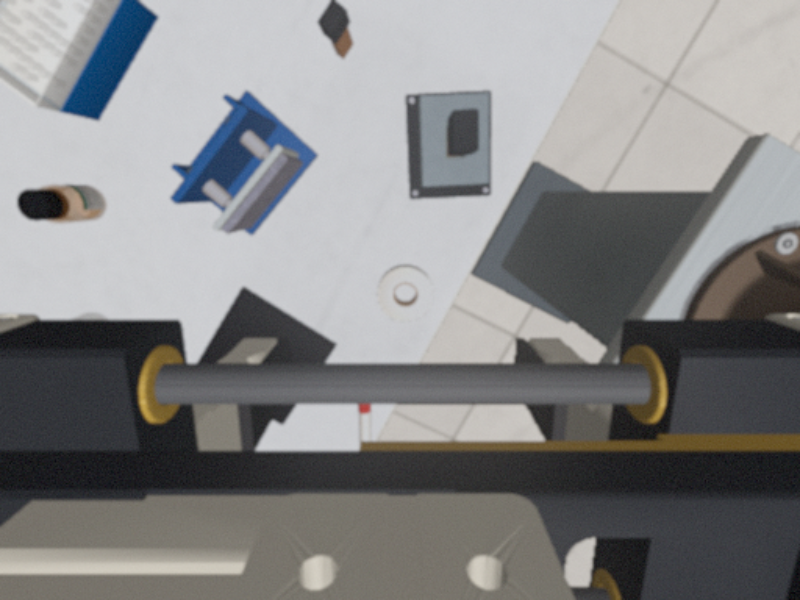

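The wrist view (800 px) shows the bar head at (462,132) in the holder, the wiper pad from (222,225) to (297,155), the roll at (405,292), and the look-alike at (335,20). Now I'll measure.

```bash
cat > m.py <<'E'
from h import *
z=np.load('pics/w2.npz');im,D=z['im'],z['D'];c=cam('wrist');c=c[:3]+(z['V'],);P=pts(c,D);g=im.astype(int)
X,Y,Z=P[...,0],P[...,1],P[...,2]
v,u=np.mgrid[:384,:512]
t=(g.min(2)>120)&(abs(Z)<.02);print('table',np.median(Z[t]))
hd=(g.max(2)<75)&(Z>.105)&(Z<.135)&(u>270)&(u<320)&(v<110)
print('head top depth',hd.sum(),P[hd].mean(0),np.median(Z[hd]))
m=(Z>.112)&hd
q=cv2.minAreaRect(np.argwhere(m)[:,::-1].astype(np.float32))
B=np.array([onz(c,a,b,.12) for a,b in cv2.boxPoints(q)]);print(q,B.mean(0),B.round(4))
e=B[[1,2,3,0]]-B;print('edge len/ang',np.hypot(e[:,0],e[:,1]).round(4),np.degrees(np.arctan2(e[:,1],e[:,0])).round(1))
# block top: pts near z .055
bt=(abs(Z-.055)<.008)&(u>250)&(u<325)&(v<135)
pp=P[bt][:,:2].astype(np.float32);print('block z',np.median(Z[bt]));q=cv2.minAreaRect(pp*1000);print('block',q)
# plate incl everything: outline in image of non-white, use plate dark at z<.015
pl=(Z<.02)&(Z>-.01)&(g.max(2)<90)&(u>250)&(u<325)&(v<135)
q=cv2.minAreaRect(P[pl][:,:2].astype(np.float32)*1000);print('plate',q)
# pad
w=(X>.5)&(X<.65)&(Y>0)&(Y<.2)&(v<200)
grey=w&(abs(g[...,2]-g[...,0])<35)&(Z>.025)&(Z<.1)
top=grey&(Z>.084);print('pad top z',np.median(Z[top]),top.sum());print('padtop',cv2.minAreaRect(P[top][:,:2].astype(np.float32)*1000))
f=grey&(Z>.035)&(Z<.082)&(g.max(2)<165)
pf=P[f];print('face n',len(pf))
xy=pf[:,:2];vx,vy,x0,y0=cv2.fitLine(xy.astype(np.float32),cv2.DIST_HUBER,0,.001,.001).ravel();print('face line',vx,vy,x0,y0,np.degrees(np.arctan2(vy,vx)))
d=(xy-[x0,y0])@[-vy,vx];k=abs(d)<.006;s=(xy-[x0,y0])@[vx,vy];print('resid',d.std(),'in',k.sum(),'range',np.percentile(s[k],[0.5,50,99.5]),'z',np.percentile(pf[k,2],[1,99]))
E
python3 m.py; python3 - <<'E'
from h import *
z=np.load('pics/w2.npz');im=z['im'];o=cv2.resize(im[50:160,100:325,::-1],None,fx=3.5,fy=3.5,interpolation=cv2.INTER_CUBIC);cv2.imwrite('pics/w2c.png',o)
E
```

```text
table 0.0007098538760246244
head top depth 328 [0.43027687 0.0016588  0.11925933] 0.1202637996496999
((296.5, 84.0), (26.0, 15.0), 90.0) [ 4.30255046e-01 -1.27113503e-05  1.20000000e-01] [[ 0.4448 -0.0085  0.12  ]
 [ 0.4295 -0.0163  0.12  ]
 [ 0.4155  0.0084  0.12  ]
 [ 0.4312  0.0164  0.12  ]]
edge len/ang [0.0172 0.0284 0.0176 0.0284] [-153.   119.4   27.   -61.4]
block z 0.05562465493422091
block ((429.96514892578125, -1.8570709228515625), (59.307498931884766, 76.2627944946289), 29.541763305664062)
plate ((439.0775451660156, 22.021881103515625), (61.150569915771484, 113.17536163330078), 67.84846496582031)
pad top z 0.09050373720787283 814
padtop ((583.4152221679688, 113.36746215820312), (94.55836486816406, 53.6562614440918), 74.40911865234375)
face n 746
face line 0.2952411 0.95542276 0.5627781 0.12166892 72.828
resid 0.020216606927480233 in 454 range [-0.04898815 -0.00975562  0.0346227 ] z [0.03636765 0.08105775]
```

View pics/w2c.png

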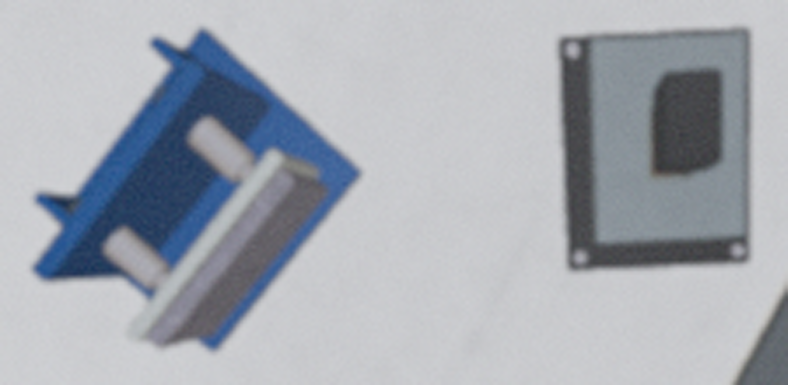

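```bash
cat >> m.py <<'E'
print('----')
yaw=-15
for it in range(3):
    a=np.radians(yaw);ex=np.array([np.cos(a),np.sin(a)]);ey=np.array([-ex[1],ex[0]])
    S=P[...,:2]@ex;T=P[...,:2]@ey
    f=w&(Z>.04)&(Z<.08)&(abs(g[...,2]-g[...,0])<35)
    h,b=np.histogram(S[f],bins=np.arange(.45,.65,.002));s0=b[h.argmax()]+.001
    k=f&(abs(S-s0)<.004)
    p=np.polyfit(T[k],S[k],1);yaw-=np.degrees(np.arctan(p[0]));
    print('yaw',yaw,'s0',np.median(S[k]),k.sum(),'T',np.percentile(T[k],[1,99]))
print(h[h>8],b[:-1][h>8].round(3))
k2=w&(Z>.086)&(Z<.096)&(abs(g[...,2]-g[...,0])<35)&(abs(S-s0)<.03);print('top T',np.percentile(T[k2],[1,99]),'S',np.percentile(S[k2],[1,25,50,75,99]))
for dz in (.04,.055,.07): 
    kk=k&(abs(Z-dz)<.008);print(dz,np.median(S[kk]),kk.sum())
z2=np.load('pics/scene.npz');c2=cam('scene');Q=pts(c2,z2['D']);g2=z2['im'].astype(int)
S2=Q[...,:2]@ex;T2=Q[...,:2]@ey
f2=(Q[...,2]>.04)&(Q[...,2]<.08)&(abs(S2-s0)<.015)&(T2>.1)&(T2<.35)&(abs(g2[...,2]-g2[...,0])<35)
print('scene face',f2.sum(),np.median(S2[f2]),np.percentile(T2[f2],[2,98]),np.polyfit(T2[f2],S2[f2],1))
print('centre by T mid', s0*ex+np.mean(np.percentile(T[k],[1,99]))*ey, 'ex',ex)
E
python3 m.py | sed -n '/----/,$p'
```

```text
----
yaw -15.066236453659773 s0 0.5079467657633562 375 T [0.21648527 0.29752545]
yaw -15.06624713890059 s0 0.5076464087724799 375 T [0.21707362 0.29811246]
yaw -15.06624714062423 s0 0.5076463579495155 375 T [0.21707372 0.29811256]
[358  15  19  12  33  35  29  29  31  31  31  30  31  34  27  68  13] [0.506 0.508 0.514 0.528 0.53  0.532 0.534 0.536 0.538 0.54  0.542 0.544
 0.546 0.548 0.55  0.552 0.554]
top T [0.2158025  0.30186562] S [0.50739789 0.51034941 0.51429047 0.51774996 0.52128138]
0.04 0.507655635954834 65
0.055 0.5076530066766545 148
0.07 0.5076269337728729 158
scene face 407 0.5078402821120053 [0.22109313 0.30479622] [0.04191934 0.49715241]
centre by T mid [0.55653    0.11695121] ex [ 0.96562593 -0.2599357 ]
```

Measurements agree with the text: head top at z 0.120, block top at 0.056, pad top at 0.0905. The bar is at (0.430, 0.000) with yaw about 28.5°. The pad face is centred at (0.5565, 0.117) with yaw -15.1°. Now to grasp the head.

Emit:
{"api": "carry_out", "payload": {
  "deltas": [
    [1,[27,12,10],[0,0,-0.026]],
    [1,[54,23,40],[0,0,-0.026]],
    [1,[81,35,70],[0,0,-0.026]],
    [1,[108,46.5,100],[0,0,-0.026]],
    [1,[108,46.5,130],[0,0,-0.026]],
    [1,[108,46.5,155],[0,0,-0.026]],
    [1,[108,46.5,170],[0,0,-0.026]],
    [1,[108,46.5,185],[0,0,-0.026]],
    [1,[108,46.5,200],[0,0,-0.026]],
    [1,[108,46.5,216.5],[0,0,-0.026]],
    [1,[108,46.5,216.5],[0,0,-0.026]],
    [1,[108,46.5,216.5],[0,0,-0.026]]
  ]
}}

```text
time_s: 3.45
tcp_pos: [0.4303, -0.0008, 0.0844]
eef_rot: [180.0, -0.0, -61.7]
contact_force: [0.3, 0.8, 0.1]
gripper_width: 0.0874
gripper_force: 0.0
```

```bash
python3 - <<'E'
from h import *
s=r.get_state();print(s['time_s'],s['tcp_pos'],s['eef_rot'],s['contact_force'])
c,im,D=grab('scene');cv2.imwrite('pics/s2.png',cv2.resize(im[130:290,210:380,::-1],None,fx=3.7,fy=3.7))
E
```

```text
3.45 [ 0.43029302 -0.00080454  0.08441696] [ 1.79977849e+02 -1.30879066e-02 -6.16500992e+01] [0.28351457 0.849936   0.0625902 ]
```

View pics/s2.png

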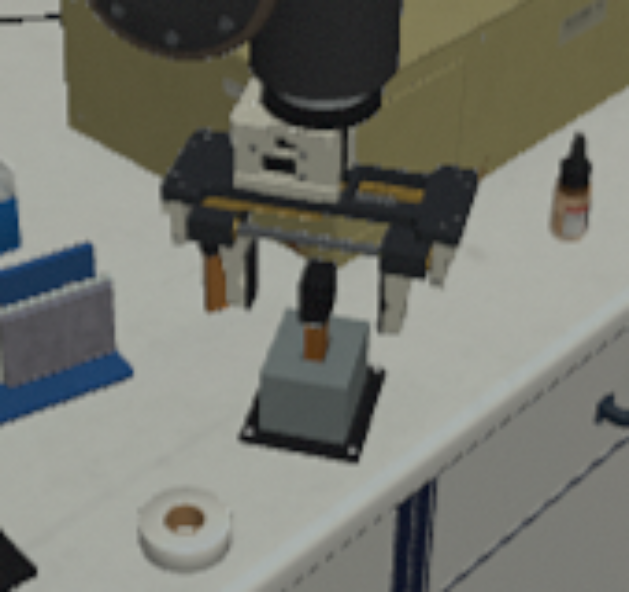

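The head (at (318,290)) is between the open fingers, and the look-alike is clear behind the left finger. Closing.

Emit:
{"api": "carry_out", "payload": {
  "deltas": [
    [0.3,[0,0,0],[0,0,0]],
    [0.25,[0,0,0],[0,0,0]],
    [0.2,[0,0,0],[0,0,0]],
    [0,[0,0,0],[0,0,0]],
    [0,[0,0,0],[0,0,0]],
    [0,[0,0,0],[0,0,0]],
    [0,[0,0,0],[0,0,0]],
    [0,[0,0,0],[0,0,0]],
    [0,[0,0,0],[0,0,0]],
    [0,[0,0,0],[0,0,0]]
  ],
  "squeeze": 45
}}

```text
time_s: 4.5
tcp_pos: [0.4303, 0.0, 0.084]
eef_rot: [180.0, 0.0, -61.6]
contact_force: [0.0, 0.3, -0.5]
gripper_width: 0.0199
gripper_force: 45.0
```

The opening of 19.9 mm matches the 20 mm head. Lifting straight up.

Emit:
{"api": "carry_out", "payload": {
  "deltas": [
    [0,[0,0,-8],[0,0,0]],
    [0,[0,0,-18],[0,0,0]],
    [0,[0,0,-30],[0,0,0]],
    [0,[0,0,-42],[0,0,0]],
    [0,[0,0,-54],[0,0,0]],
    [0,[0,0,-66],[0,0,0]],
    [0,[0,0,-80],[0,0,0]],
    [0,[0,0,-95],[0,0,0]],
    [0,[0,0,-100],[0,0,0]],
    [0,[0,0,-100],[0,0,0]],
    [0,[0,0,-100],[0,0,0]]
  ]
}}

```text
time_s: 5.6
tcp_pos: [0.43, -0.0, 0.1838]
eef_rot: [180.0, 0.0, -61.6]
contact_force: [-0.2, 0.2, -0.1]
gripper_width: 0.0197
gripper_force: 45.0
```

```bash
python3 - <<'E'
from h import *
s=r.get_state();print(s['time_s'],s['tcp_pos'],s['eef_rot'],s['contact_force'],s['gripper_force'])
c,im,D=grab('scene');P=pts(c,D);g=im.astype(int)
m=(g[...,0]>g[...,2]+50)&(g[...,0]>g[...,1]+25)&(np.hypot(P[...,0]-.43,P[...,1])<.05)&(P[...,2]>.06)
v,u=np.nonzero(m);vx,vy,x0,y0=cv2.fitLine(np.c_[u,v].astype(np.float32),2,0,.01,.01).ravel();print(m.sum(),u.min(),u.max(),v.min(),v.max(),vx,vy,P[m].mean(0))
# projected vertical direction there
f,cx,cy,V=c
def pr(p): q=V[:3,:3]@p+V[:3,3];return np.array([f*q[0]/q[2]+cx,f*q[1]/q[2]+cy])
d=pr(np.array([.43,0,.11]))-pr(np.array([.43,0,.18]));print('vertical',d/np.linalg.norm(d), 'foot expected', pr(np.array([.43,0,.11])))
cv2.imwrite('pics/s3.png',cv2.resize(im[100:290,190:380,::-1],None,fx=3.1,fy=3.1))
E
```

```text
5.6 [ 4.30022033e-01 -1.97333046e-05  1.83777335e-01] [ 1.79990663e+02  1.79411461e-02 -6.15911646e+01] [-0.20447056  0.17060705 -0.07251342] 44.99238967895508
118 293 298 186 208 0.039991755 -0.9992 [0.42306995 0.00676068 0.14627496]
vertical [-0.02864138  0.99958975] foot expected [294.89454046 206.25847173]
```

View pics/s3.png

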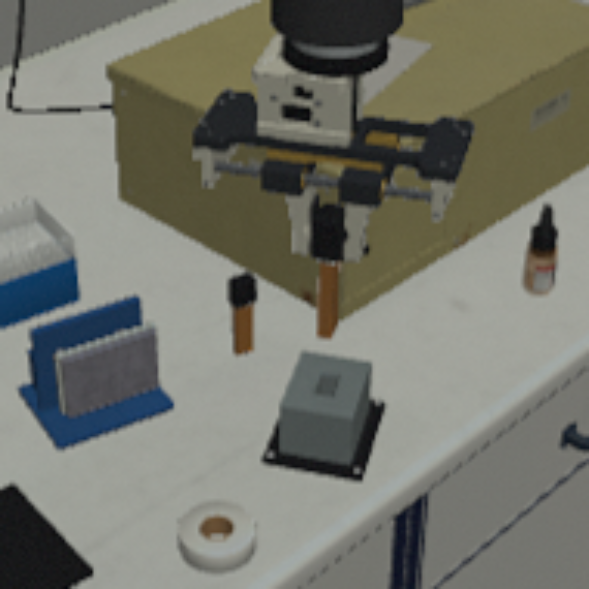

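The bar is upright and clear, foot at about (328,335) in the crop. Next: move in front of the pad with the broad face parallel to it, then lower.

Emit:
{"api": "carry_out", "payload": {
  "deltas": [
    [0,[-10,-25,0],[0,0,0.13]],
    [0,[-20,-50,0],[0,0,0.26]],
    [0,[-30,-75,0],[0,0,0.39]],
    [0,[-41,-100,0],[0,0,0.52]],
    [0,[-51,-125,0],[0,0,0.65]],
    [0,[-61,-149.5,0],[0,0,0.76]],
    [0,[-61,-149.5,5],[0,0,0.76]],
    [0,[-61,-149.5,25],[0,0,0.76]],
    [0,[-61,-149.5,45],[0,0,0.76]],
    [0,[-61,-149.5,65],[0,0,0.76]],
    [0,[-61,-149.5,72],[0,0,0.76]],
    [0,[-61,-149.5,72],[0,0,0.76]]
  ]
}}

```text
time_s: 6.85
tcp_pos: [0.5318, 0.1241, 0.1107]
eef_rot: [179.9, -0.1, -105.1]
contact_force: [0.4, -0.2, -0.7]
gripper_width: 0.0198
gripper_force: 45.0
```

```bash
python3 - <<'E'
from h import *
s=r.get_state();print(s['time_s'],s['tcp_pos'],s['eef_rot'],s['contact_force'],s['gripper_force'],s['joints'])
a=np.radians(-15.07);ex=np.array([np.cos(a),np.sin(a)]);ey=np.array([-ex[1],ex[0]]);p=s['tcp_pos'][:2];print('S,T',p@ex,p@ey)
c,im,D=grab('scene');P=pts(c,D);g=im.astype(int)
S=P[...,:2]@ex;T=P[...,:2]@ey
m=(g[...,0]>g[...,2]+50)&(g[...,0]>g[...,1]+25)&(abs(S-.48)<.04)&(abs(T-.26)<.05)&(P[...,2]>.02)
print(m.sum(),'S',np.percentile(S[m],[5,50,95]),'T',np.percentile(T[m],[5,50,95]),'z',P[m][:,2].min())
cv2.imwrite('pics/s4.png',cv2.resize(im[120:290,150:350,::-1],None,fx=3.5,fy=3.5))
E
```

```text
6.85 [0.53184281 0.1240764  0.11066057] [ 1.79872402e+02 -1.36509223e-01 -1.05106223e+02] [ 0.44108669 -0.21527062 -0.68152148] 44.992436170578 [ 3.36883233e+01  1.46874064e+01 -2.43553944e+01 -7.79737919e-03
 -5.11439591e+01 -4.87897967e+01]
S,T 0.48129241032633463 0.25808785072276197
155 S [0.47183011 0.47446229 0.47677481] T [0.24813834 0.25825972 0.26844971] z 0.040066279125956485
```

View pics/s4.png

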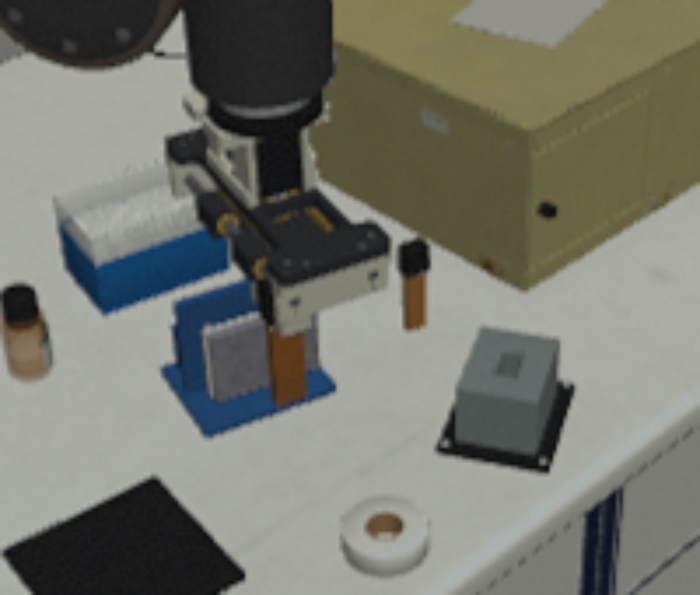

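The bar stands parallel before the pad with foot z about 0.037. Pressing forward 27 mm (20 mm gap + ~6.5 mm).

Emit:
{"api": "carry_out", "payload": {
  "deltas": [
    [0,[0,-8,0],[0,0,0]],
    [0,[0,-16,0],[0,0,0]],
    [0,[0,-20,0],[0,0,0]],
    [0,[0,-23,0],[0,0,0]],
    [0,[0,-25,0],[0,0,0]],
    [0,[0,-27,0],[0,0,0]],
    [0,[0,-27,0],[0,0,0]],
    [0,[0,-27,0],[0,0,0]],
    [0,[0,-27,0],[0,0,0]]
  ]
}}

```text
time_s: 7.8
tcp_pos: [0.5586, 0.1177, 0.112]
eef_rot: [180.0, -0.0, -105.1]
contact_force: [-1.4, -0.6, 0.5]
gripper_width: 0.02
gripper_force: 45.0
```

```bash
cat > ck.py <<'E'
from h import *
s=r.get_state();a=np.radians(-15.07);ex=np.array([np.cos(a),np.sin(a)]);ey=np.array([-ex[1],ex[0]]);p=s['tcp_pos'][:2];print(s['time_s'],'S,T',p@ex,p@ey,s['tcp_pos'],s['eef_rot'],'F',s['contact_force'],s['contact_force'][:2]@ex,s['moment'])
for n in ['scene','top']:
    c,im,D=grab(n);P=pts(c,D);g=im.astype(int);S=P[...,:2]@ex;T=P[...,:2]@ey;Z=P[...,2]
    f=(Z>.045)&(Z<.082)&(S>.495)&(S<.53)&(T>.21)&(T<.31)&(abs(g[...,2]-g[...,0])<35)
    if n=='scene' and f.sum(): print(n,'pad S',f.sum(),np.percentile(S[f],[10,30,50,70]))
    # backing plate top edge
    t=(Z>.085)&(Z<.097)&(S>.495)&(S<.535)&(T>.21)&(T<.305)&(abs(g[...,2]-g[...,0])<35)
    if t.sum():print(n,'padtop S',t.sum(),np.percentile(S[t],[5,50,95]))
E
python3 ck.py
```

```text
7.8 S,T 0.5087867416165804 0.2589208433413621 [0.55860815 0.11773225 0.11199922] [ 1.79982327e+02 -1.26321534e-02 -1.05123514e+02] F [-1.44842999 -0.57148056  0.4733847 ] -1.2500325353830042 [ 1.14833903e-01  7.88551062e-01 -5.46153727e-04]
scene pad S 271 [0.51198767 0.51328908 0.51417482 0.51546085]
scene padtop S 104 [0.51139712 0.51811713 0.52712036]
top padtop S 41 [0.51382636 0.52052369 0.52666442]
```

The pad is pressed back about 6.5 mm by both depth and pose. Stroking upward.

Emit:
{"api": "carry_out", "payload": {
  "deltas": [
    [0,[0,0,-4],[0,0,0]],
    [0,[0,0,-8],[0,0,0]],
    [0,[0,0,-12],[0,0,0]],
    [0,[0,0,-16],[0,0,0]],
    [0,[0,0,-20],[0,0,0]],
    [0,[0,0,-24],[0,0,0]],
    [0,[0,0,-28],[0,0,0]],
    [0,[0,0,-32],[0,0,0]],
    [0,[0,0,-36],[0,0,0]],
    [0,[0,0,-40],[0,0,0]],
    [0,[0,0,-40],[0,0,0]],
    [0,[0,0,-40],[0,0,0]]
  ]
}}

```text
time_s: 9.1
tcp_pos: [0.5592, 0.1179, 0.1524]
eef_rot: [-180.0, 0.0, -105.1]
contact_force: [-1.7, 1.5, -0.2]
gripper_width: 0.02
gripper_force: 45.0
```

```bash
python3 ck.py; python3 - <<'E'
from h import *
z=np.load('pics/scene.npz');cv2.imwrite('pics/s5.png',cv2.resize(z['im'][150:270,170:310,::-1],None,fx=5,fy=5,interpolation=cv2.INTER_CUBIC))
E
```

```text
9.1 S,T 0.5092786003870311 0.25921816622554245 [0.5591604  0.11789147 0.15238824] [-1.79963958e+02  2.51928876e-02 -1.05119295e+02] F [-1.70720229  1.52228341 -0.17116435] -2.044281815722142 [ 0.30499595  0.79407193 -0.05230741]
scene pad S 350 [0.51265626 0.51386664 0.51468681 0.51561302]
scene padtop S 107 [0.51209319 0.5188908  0.5274349 ]
top padtop S 50 [0.51497046 0.52144703 0.52715169]
```

View pics/s5.png

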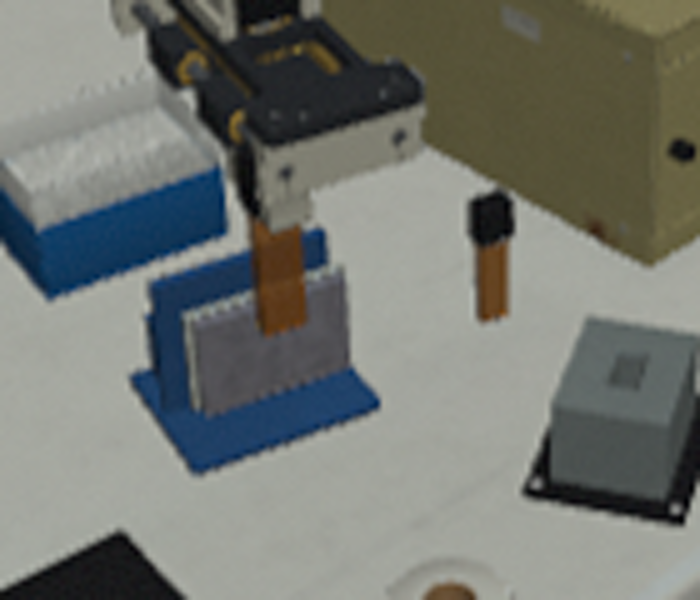

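```bash
python3 - <<'E'
from h import *
a=np.radians(-15.07);ex=np.array([np.cos(a),np.sin(a)]);ey=np.array([-ex[1],ex[0]])
z=np.load('pics/scene.npz');im,D=z['im'],z['D'];c=cam('scene');P=pts(c,D);g=im.astype(int)
S=P[...,:2]@ex;T=P[...,:2]@ey
m=(g[...,0]>g[...,2]+40)&(g[...,0]>g[...,1]+20)&(abs(S-.505)<.03)&(abs(T-.26)<.03)&(P[...,2]>.02)
v,u=np.nonzero(m);print(m.sum(),u.min(),u.max(),v.min(),v.max(),'S',np.percentile(S[m],[5,50,95]),'zmin',P[m][:,2].min())
for uu,vv in [(226.4,216.6),(np.median(u[v>v.max()-2]),v.max()+.5)]:
    o,d=ray(c,uu,vv);k=(.5035-o[:2]@ex)/(d[:2]@ex);print(uu,vv,o+k*d)
for q in range(v.min(),v.max()+1,6):
    k=m[q];print(q,np.median(S[q][k]).round(4),np.median(P[q][k][:,2]).round(4))
for t in (.215,.23,.25,.27,.3):
  k=(abs(T-t)<.006)&(abs(S-.5145)<.004)&(P[...,2]>.02)
  if k.sum(): print(t,np.percentile(P[k][:,2],[2,98]).round(4))
E
```

```text
173 221 230 195 216 S [0.50029077 0.50258199 0.50545945] zmin 0.08070354441901507
226.4 216.6 [0.55363395 0.11959228 0.07657256]
224.0 216.5 [0.55532118 0.1258585  0.07945285]
195 0.5013 0.1476
201 0.5027 0.1249
207 0.5012 0.108
213 0.5021 0.0906
0.215 [0.0361 0.0883]
0.23 [0.0325 0.0908]
0.25 [0.0314 0.0677]
0.27 [0.033  0.1865]
0.3 [0.0334 0.5928]
```

The foot is at z about 0.078, near the pad's upper edge, still pressed. Backing off and making the quarter turn.

Emit:
{"api": "carry_out", "payload": {
  "deltas": [
    [0,[0,10,0],[0,0,0]],
    [0,[0,22,0],[0,0,0]],
    [0,[0,32,0],[0,0,0]],
    [0,[0,32,0],[0,0,-0.14]],
    [0,[0,32,0],[0,0,-0.28]],
    [0,[0,32,0],[0,0,-0.42]],
    [0,[0,32,0],[0,0,-0.56]],
    [0,[0,32,0],[0,0,-0.7]],
    [0,[0,32,0],[0,0,-0.84]],
    [0,[0,32,0],[0,0,-0.98]],
    [0,[0,32,0],[0,0,-1.12]],
    [0,[0,32,0],[0,0,-1.2]]
  ]
}}

```text
time_s: 10.4
tcp_pos: [0.5273, 0.1264, 0.1523]
eef_rot: [-180.0, -0.0, -36.0]
contact_force: [-0.4, -0.2, -1.2]
gripper_width: 0.0194
gripper_force: 45.0
```

Emit:
{"api": "carry_out", "payload": {
  "deltas": [
    [0,[0,0,0],[0,0,-0.13]],
    [0,[0,0,0],[0,0,-0.26]],
    [0,[0,0,0],[0,0,-0.371]],
    [0,[0,0,10],[0,0,-0.371]],
    [0,[0,0,25],[0,0,-0.371]],
    [0,[0,0,40],[0,0,-0.371]],
    [0,[0,0,40],[0,0,-0.371]],
    [0,[0,0,40],[0,0,-0.371]],
    [0,[0,0,40],[0,0,-0.371]]
  ]
}}

```text
time_s: 11.3
tcp_pos: [0.5283, 0.1264, 0.1127]
eef_rot: [-180.0, -0.0, -15.2]
contact_force: [0.2, -0.0, -0.3]
gripper_width: 0.0197
gripper_force: 45.0
```

```bash
python3 ck.py; python3 - <<'E'
from h import *
a=np.radians(-15.07);ex=np.array([np.cos(a),np.sin(a)]);ey=np.array([-ex[1],ex[0]])
z=np.load('pics/scene.npz');im,D=z['im'],z['D'];c=cam('scene');P=pts(c,D);g=im.astype(int)
S=P[...,:2]@ex;T=P[...,:2]@ey
m=(g[...,0]>g[...,2]+40)&(g[...,0]>g[...,1]+20)&(abs(S-.48)<.035)&(abs(T-.26)<.03)&(P[...,2]>.02)
print(m.sum(),'S',np.percentile(S[m],[3,50,97]),'T',np.percentile(T[m],[3,50,97]),'zmin',P[m][:,2].min())
E
```

```text
11.3 S,T 0.4772765207274517 0.25943774376771545 [0.528316   0.126424   0.11268172] [-1.79966755e+02 -4.78363416e-02 -1.51543372e+01] F [ 0.24340115 -0.04461509 -0.34395684] 0.24663019390450377 [-0.05882675  0.17544757  0.03898251]
scene pad S 275 [0.50567838 0.50685168 0.50780456 0.50880069]
scene padtop S 62 [0.50568717 0.51196869 0.52003208]
top padtop S 2 [0.50703793 0.5071747  0.50731147]
118 S [0.45388981 0.46594437 0.47808217] T [0.25488684 0.26174351 0.27767989] zmin 0.04230795825166754
```

The pad is back at rest (0.5078) and the narrow side faces it with an 18 mm gap. Pressing 25 mm.

Emit:
{"api": "carry_out", "payload": {
  "deltas": [
    [0,[8,0,0],[0,0,0]],
    [0,[15,0,0],[0,0,0]],
    [0,[18,0,0],[0,0,0]],
    [0,[21,0,0],[0,0,0]],
    [0,[23,0,0],[0,0,0]],
    [0,[25,0,0],[0,0,0]],
    [0,[25,0,0],[0,0,0]],
    [0,[25,0,0],[0,0,0]],
    [0,[25,0,0],[0,0,0]]
  ]
}}

```text
time_s: 12.3
tcp_pos: [0.5518, 0.1196, 0.1119]
eef_rot: [180.0, 0.0, -15.1]
contact_force: [-2.0, 1.0, -1.6]
gripper_width: 0.02
gripper_force: 45.0
```

```bash
python3 ck.py
```

```text
12.3 S,T 0.501708477033341 0.2588980447814617 [0.55176739 0.11955058 0.11189581] [ 1.79984633e+02  2.74667176e-02 -1.51174275e+01] F [-2.00656292  1.00880808 -1.56716802] -2.199844050808747 [0.10276965 0.84666821 0.07196802]
scene pad S 302 [0.51202348 0.51360027 0.51441901 0.5152102 ]
scene padtop S 99 [0.51112489 0.51642115 0.52680701]
top padtop S 14 [0.51571224 0.52338559 0.52717335]
```

The pad is pressed about 6.5 mm. Stroking up.

Emit:
{"api": "carry_out", "payload": {
  "deltas": [
    [0,[0,0,-4],[0,0,0]],
    [0,[0,0,-8],[0,0,0]],
    [0,[0,0,-12],[0,0,0]],
    [0,[0,0,-16],[0,0,0]],
    [0,[0,0,-20],[0,0,0]],
    [0,[0,0,-24],[0,0,0]],
    [0,[0,0,-28],[0,0,0]],
    [0,[0,0,-32],[0,0,0]],
    [0,[0,0,-36],[0,0,0]],
    [0,[0,0,-40],[0,0,0]],
    [0,[0,0,-40],[0,0,0]],
    [0,[0,0,-40],[0,0,0]]
  ]
}}

```text
time_s: 13.6
tcp_pos: [0.5524, 0.1197, 0.1524]
eef_rot: [-180.0, -0.0, -15.1]
contact_force: [-1.4, -0.6, 0.5]
gripper_width: 0.0195
gripper_force: 45.0
```

```bash
python3 ck.py; python3 - <<'E'
from h import *
a=np.radians(-15.07);ex=np.array([np.cos(a),np.sin(a)]);ey=np.array([-ex[1],ex[0]])
z=np.load('pics/scene.npz');im,D=z['im'],z['D'];c=cam('scene');P=pts(c,D);g=im.astype(int)
S=P[...,:2]@ex;T=P[...,:2]@ey
m=(g[...,0]>g[...,2]+40)&(g[...,0]>g[...,1]+20)&(abs(S-.50)<.035)&(abs(T-.26)<.03)&(P[...,2]>.02)
v,u=np.nonzero(m);print(m.sum(),v.max(),'zmin',P[m][:,2].min())
for q in range(v.min(),v.max()+1,4):
    k=m[q];print(q,u[v==q].min(),u[v==q].max(),S[q][k].min().round(4),np.median(P[q][k][:,2]).round(4))
E
```

```text
13.6 S,T 0.5023030197342323 0.25922067097833196 [0.55242537 0.11970753 0.15244667] [-1.79971943e+02 -4.02754429e-02 -1.51071389e+01] F [-1.41238101 -0.57121161  0.53068423] -1.2152932468860753 [0.12476359 0.89966336 0.01943538]
scene pad S 338 [0.51289665 0.51397242 0.51486052 0.5159645 ]
scene padtop S 120 [0.51134352 0.51876338 0.5268258 ]
top padtop S 21 [0.51501698 0.52113329 0.52659715]
121 218 zmin 0.07950255326543557
160 236 236 0.4785 0.248
164 222 223 0.4779 0.2483Traceback (most recent call last):
  File "<stdin>", line 8, in <module>
    return umr_minimum(a, axis, None, out, keepdims, initial, where)
ValueError: zero-size array to reduction operation minimum which has no identity
```

The narrow stroke is done: pressed about 7 mm with the foot near 0.078. Backing off and carrying it over the tile, raising it on the way.

Emit:
{"api": "carry_out", "payload": {
  "deltas": [
    [0,[-10,0,0],[0,0,0]],
    [0,[-25,0,0],[0,0,0]],
    [0,[-40,0,-10],[0,0,0]],
    [0,[-50,-20,-25],[0,0,0]],
    [0,[-60,-50,-40],[0,0,0]],
    [0,[-71,-80,-55],[0,0,0]],
    [0,[-82,-110,-60],[0,0,0]],
    [0,[-93,-142,-60],[0,0,0]],
    [0,[-93,-142,-60],[0,0,0]],
    [0,[-93,-142,-60],[0,0,0]]
  ]
}}

```text
time_s: 14.7
tcp_pos: [0.4982, 0.2816, 0.2119]
eef_rot: [180.0, 0.0, -15.0]
contact_force: [-0.5, -0.4, -1.0]
gripper_width: 0.0199
gripper_force: 45.0
```

Emit:
{"api": "carry_out", "payload": {
  "deltas": [
    [0,[0,0,0],[0.1,0.05,0]],
    [0,[0,0,0],[0.2,0.1,0]],
    [0,[0,0,0],[0.3,0.147,0]],
    [0,[0,0,0],[0.4,0.196,0]],
    [0,[0,0,0],[0.5,0.245,0]],
    [0,[0,0,0],[0.6,0.294,0]],
    [0,[0,0,0],[0.7,0.343,0]],
    [0,[0,0,0],[0.7,0.343,0]],
    [0,[0,0,0],[0.7,0.343,0]],
    [0,[0,0,0],[0.7,0.343,0]],
    [0,[0,0,0],[0.7,0.343,0]],
    [0,[0,0,0],[0.7,0.343,0]]
  ]
}}

```text
time_s: 15.9
tcp_pos: [0.5001, 0.2816, 0.2128]
eef_rot: [-138.4, -18.0, -22.0]
contact_force: [0.4, 1.0, -1.3]
gripper_width: 0.0198
gripper_force: 45.0
```

```bash
python3 - <<'E'
from h import *
from scipy.spatial.transform import Rotation as R
s=r.get_state();z=R.from_euler('xyz',s['eef_rot'],degrees=True).as_matrix()[:,2]
print(s['time_s'],s['tcp_pos'],s['eef_rot'],'tilt',np.degrees(np.arccos(-z[2])),'mid',s['tcp_pos']+.0185*z,'foot',s['tcp_pos']+.0735*z,s['gripper_force'],s['gripper_width'],s['joints'],abs(s['qd']).max())
c,im,D=grab('scene');P=pts(c,D);g=im.astype(int)
m=(g[...,0]>g[...,2]+40)&(g[...,0]>g[...,1]+20)&(np.hypot(P[...,0]-.52,P[...,1]-.3)<.1)&(P[...,2]>.05)&(P[...,2]<.25)
q=P[m];print(m.sum(),q.mean(0) if len(q) else 0,np.linalg.svd(q-q.mean(0))[2][0] if len(q)>5 else 0,z)
cv2.imwrite('pics/s6.png',cv2.resize(im[:,:,::-1],(800,600)))
E
```

```text
15.9 [0.50013472 0.28159667 0.21275361] [-138.36749741  -18.0267888   -22.00726899] tilt 44.705506526714245 mid [0.50870749 0.29138817 0.19960507] foot [0.53419411 0.32049803 0.16051481] 44.99252200126648 0.019806361742533203 [ 48.82312201  -6.19614879 -51.29804523   5.48946841  -0.19348742
  20.59011113] 0.41699806181570237
288 [0.51548227 0.30723906 0.18746599] [ 0.54839217  0.47423588 -0.6887426 ] [ 0.46339314  0.52927026 -0.71073187]
```

View pics/s6.png

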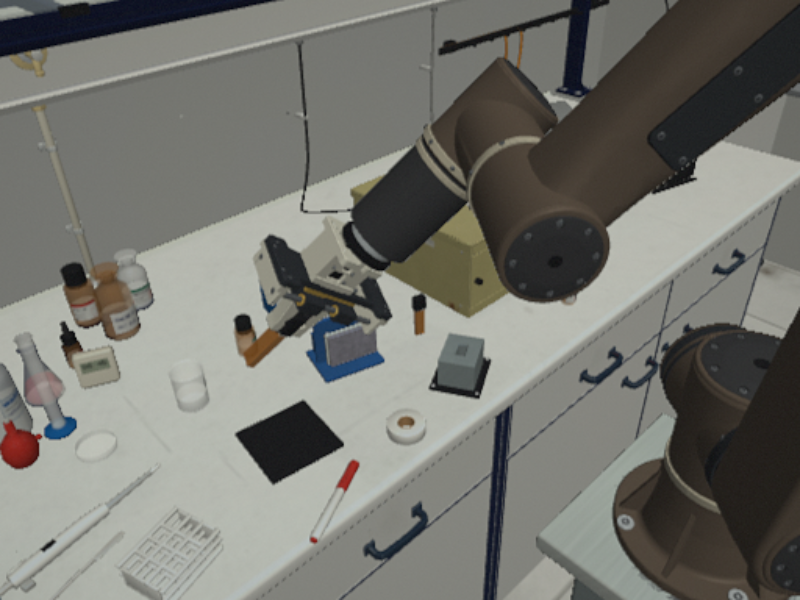

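The picture shows the bar leaning over the tile at (265,345), with bystanders in place. Joint 5 sits at -0.19°, close to its -0.11° limit, so I'll ease the tilt back slightly.

Emit:
{"api": "carry_out", "payload": {
  "deltas": [
    [0,[0,0,0],[-0.03,-0.015,0]],
    [0,[0,0,0],[-0.06,-0.03,0]],
    [0,[0,0,0],[-0.09,-0.044,0]],
    [0,[0,0,0],[-0.09,-0.044,0]],
    [0,[0,0,0],[-0.09,-0.044,0]],
    [0,[0,0,0],[-0.09,-0.044,0]],
    [0,[0,0,0],[-0.09,-0.044,0]],
    [0,[0,0,0],[-0.09,-0.044,0]],
    [0,[0,0,0],[-0.09,-0.044,0]],
    [0,[0,0,0],[-0.09,-0.044,0]]
  ]
}}

```text
time_s: 16.95
tcp_pos: [0.4994, 0.2808, 0.2121]
eef_rot: [-144.0, -16.0, -20.3]
contact_force: [-0.6, 0.4, -1.0]
gripper_width: 0.02
gripper_force: 45.0
```

```bash
python3 - <<'E'
from h import *
from scipy.spatial.transform import Rotation as R
s=r.get_state();z=R.from_euler('xyz',s['eef_rot'],degrees=True).as_matrix()[:,2]
t=np.degrees(np.arccos(-z[2]));mid=s['tcp_pos']+.0185*z
print(s['time_s'],'tilt',t,'mid',mid,s['gripper_force'],s['joints'],abs(s['qd']).max())
if 34<t<50 and s['joints'][4]<-1 and np.hypot(*(mid[:2]-[.508,.291]))<.04 and abs(s['qd']).max()<1: print(r.close_job())
E
```

```text
16.95 tilt 38.9250962792244 mid [0.50708059 0.28955044 0.19767288] 44.99224662780762 [ 48.98943197  -5.58051745 -44.76590714   0.59257654 -11.89029291
  25.36045396] 0.13310062001997228
the job is handed in; nothing more can be done
None
```

The job is handed in: both faces of the bar were wiped, and it ends held still over the tile, leaning about 39° (eased back from 45° because joint 5 was near its limit), with its foot about 15 cm above the worktop.

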